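# Load a fresh rubbing stick into the rim-rubbing holder

### The arm

A 6-joint arm with a two-finger parallel gripper is mounted at the origin on the work surface. World frame = base frame: x ahead of the robot, y to its left, z up, the work surface at z = 0. Lengths are in m, angles in rad, forces in N, time in s.
With the tool pointing down it reaches from about 0.325 to 0.875 m from the base axis. Payload 4.4 kg.
Tool frame: the origin (TCP) lies midway between the tips of the shut fingers; the grasp point (between the pads) lies 19 mm behind it; z points along the fingers, x is the direction in which the jaws open and shut, and the axes are right-handed (so a half turn about z gives the same grasp; the last joint's range is limited). The gripper opens to 85 mm and grips with 20 to 120 N. Pads are 22 mm wide; open, the fingers measure 114 mm over their backs; the gripper's body (76 mm by 85 mm) begins 54 mm behind the grasp point. The pads swing forward as they close: fully open they stand 13 mm farther back than shut.
Start: joints at [-0.15, 0.207, 1.542, -0, 1.393, -0.15], TCP at [0.575, -0, 0.231] pointing down, gripper open.
Joint ranges: [-2.73, 2.73], [-0.86, 2.22], [0.23, 2.46], [-1.11, 4.25], [0.08, 2.63], [-2.82, 2.82]. Speed limits (rad/s): [2.79, 2.79, 3.14, 3.14, 3.14, 3.14].

### API

Orientations are given as a unit quaternion [x, y, z, w].
In Python, from workcell import telemetry, eyes, ctrl gives the robot as it stands.
- The arm moves only by the tool step_arm, never from a script. Its argument "rows" is one flat list of numbers, 7 for each row, row after row: the turn, a rotation vector about the world's x, y, z in rad, then the shift along the world's x, y, z in m, then the closure, from 0 (fully open) to 1 (shut). A call has exactly 10 rows; each row is the pose to reach, as a shift and turn from the pose commanded when the call began; what a row does not reach only later rows make up. A row lasts 1/12 s, in which the tool goes at most 41.7 mm and 7.16 degrees, less where a joint would pass 70% of its speed; a pose out of reach is approached as far as the arm can. A call with a gripper value outside its range is refused whole. The fingers move at their own pace and stop on an object; "newtons" is the grip in N (left out, the last holds). Time passes only in rows, so rows that repeat a pose let the fingers close, or fill a call up. It gives the time, the measured TCP pose, the force and the opening at its end, in the units of the state.
- telemetry.observe(): the state, without advancing time (a new reading comes with each control period).
- eyes.get_image(name): name is "scene" or "side" or "wrist"; returns (picture, depth): 420x560x3 uint8, red, green, blue; 420x560 float32, m along the optical axis (not along the pixel's ray), 0 where there is no reading.
- eyes.camera_info(name): a dict with "fx", "fy", "cx", "cy" (pixels), "rvec" (rotation vector, rad) and "tvec" (3), from world to camera coordinates, as OpenCV has them. Camera axes: x right, y down, z forward; pixel columns grow to the right and rows downward; lengths in m; the calibration is good to about 2 mm. A picture is of the moment at which its call begins: read the wrist's pose just before it. camera_info takes no time and is no camera call; for the wrist camera it gives the pose at the moment of the call.
- ctrl.hand_in(): hands the job in, once; it reports no verdict.
The state is a dict: "t": time; "joint_positions": joint angles; "qd": joint speeds; "effort": joint torques, N m; "tcp_pos": TCP position; "tcp_rot": TCP orientation; "wrist_force": force on the tool from outside, world axes, zero at the start; "moment": the same for the moment, N m; "grip_width": finger opening in m.
Only numpy, scipy, OpenCV 4.12 (cv2) and the standard library are available. Lean on these libraries where they do the work, as an engineer would, in place of code of your own. Each camera call takes 0.05 s, during which the arm holds its last target. There are 200 camera calls.

### The job

Put the fresh green rubbing stick into the holder: push its end gently against the brass spring follower until its other end clears the red stop, without driving the follower to its hard stop, then lower it flat into the channel so that the spring holds it against the stop, and let go. Then slide the blue keeper rail fully home over the stick's foot. The stick is brittle, so never force it, and leave the worn stick, the jugs, the bowl and the tools alone.

Things in the scene. Friction and masses are not known exactly. Their poses are not given: they have to be found in the camera images.
- stick_center (a point): The fresh rubbing stick, lying loose on the table: a green abrasive bar 100 long, 14 wide and 30 mm high standing on a yellow plastic foot 100 x 34 x 8 mm (38 mm high over all, about 130 g). Grip it by the green bar. The point is the centre of the whole piece, 19 mm above its underside and above the table at the start. x along its length, y across, z up; either end may lead.
- bed: The holder: aluminium plate 220 x 130 x 12 mm fixed to the table. Origin at table height under the channel's middle; x along the channel to the brass follower, y across to the blue rail, z up. Channel floor at z = 16 mm; smooth 150 mm long walls 37.5 mm apart, upright to z = 20, then splaying 3 mm each side up to z = 25.5 mm. Press the stick on it gently (under 25 N).
- channel_mid (a point): Middle of the channel's floor, 16 mm above the holder's origin, same axes. Floor, red stop and brass follower form one insert clamped up to 15 mm either way along x from here; its offset is not reported and must be felt or seen. At offset 0 the red stop's face is at x = -50 mm (6 mm high, 10 mm thick). A loaded stick's centre is 19 mm above here at y = 0, x = the offset.
- follower (a joint): How far the brass follower is pushed along the holder's +x, m: 0 free, 0.006 stick loaded, 0.010 hard stop (never drive it there). Spring: 2.4 N at first, plus 1.2 N per mm (9.6 N loaded, 14.4 N at the stop). Its smooth face, 32 mm wide, reaches 37 mm above the channel floor; when free it is 94 mm from the red stop, so it must give over 6 mm for the 100 mm stick to drop in.
- rail (a joint): How far the blue keeper rail is open, m: 0 fully home (its edge over the stick's foot), at most 0.030, opening along +y of the holder. It slides stiffly (3 N) and stays where it is left. Its top is at z = 31 mm, and it covers the foot with 2 mm to spare when the stick lies flat.
- rail_handle (a point): Centre of the rail's black upright handle block, 16 x 16 mm and 32 mm high, from z = 30 to 62 mm; at x = -56 mm, y = 33 mm + rail opening in the holder's frame. Axes as the holder's.
- worn_stick: A worn stick, not wanted: the same but pale grey on a grey foot and only 24 mm high. Origin under its centre.
- jug_a: White clay jug, 165 mm high and 108 mm across plus a handle; origin under its centre.
- jug_b: White clay jug, 173 mm high; origin under its centre.
- jug_c: White clay jug, 157 mm high; origin under its centre.
- bowl: White bowl, 110 mm across, 50 mm high; origin under its centre.
- brush: Brush lying on the table.
- scraper: Spatula-shaped scraper lying on the table.
Things that resemble listed ones, but are neither listed nor needed, are in the scene too. What is shaped like the part that bears stick_center but pink or purple is not meant.

How it is judged:
On the way:
1. the green stick lies flat in the channel, held by the spring against the red stop, while the rail is still open (z of stick_center in the frame of bed between 0.032 and 0.0375 m and y of stick_center in the frame of bed between -0.005 and 0.005 m and angle between stick_center's own z axis and vertical below 0.05 rad and angle between the x axis of stick_center and the x axis of bed, either way round below 0.08 rad and value of joint follower between 0.004 and 0.0082 m and value of joint rail above 0.012 m), for 0.2 s.
At the end, for the whole second after the job is handed in: The green stick lies flat in the channel (centre 32 to 37.5 mm above the table and within 5 mm of the channel's middle line, tilted under 0.05 rad, aligned within 0.08 rad), held by the spring against the stop (follower pushed in 4 to 8.2 mm), and the rail is home within 2.5 mm (z of stick_center in the frame of bed between 0.032 and 0.0375 m and y of stick_center in the frame of bed between -0.005 and 0.005 m and angle between stick_center's own z axis and vertical below 0.05 rad and angle between the x axis of stick_center and the x axis of bed, either way round below 0.08 rad and value of joint follower between 0.004 and 0.0082 m and value of joint rail below 0.0025 m); the robot touches nothing.
It fails at once if the brittle stick is pressed against the holder (floor, walls, stop, follower and rail together) with more than 70 N (contact force between stick and bed above 70 N).
It fails at once if the follower is driven to its hard stop (pushed in more than 9.7 mm) (value of joint follower above 0.0097 m).
It fails at once if the worn stick, a jug, the bowl or a tool is moved more than 20 mm (distance of any of worn_stick, jug_a, jug_b, jug_c, bowl, brush, scraper from where it was at the start of the episode above 0.02 m).
It also fails if it takes over 64 s, if anything falls off the work surface, if the arm or the gripper's body presses on something with over 40 N, if the wrist force passes 120 N, or if a joint passes its speed limit or range.

## Working session

There is one attempt and no reset: what is moved stays moved. The work goes in short steps, Python scripts to look and compute and a tool call to move; the robot and the scene stay as the last step left them, time stands still between calls to the robot, and variables do not carry over. Pictures are saved under pics/ and viewed, about 8 in all and at most 12, crops included, and the job is handed in when it is done.

Besides the shell and the picture viewer there is one more tool, called after ">>>" by a JSON object that holds its "method" and its "body", one argument or row to a line. step_arm: Moves the arm, as the interface text tells. Its arguments: {"type":"object","properties":{"rows":{"type":"array","items":{"type":"number"}},"newtons":{"type":"number"}},"required":["rows"]}

```bash
mkdir -p pics; cat > h.py <<'E'
import numpy as np, cv2
from workcell import telemetry, eyes, ctrl
def grab(n,f):
    c=eyes.camera_info(n); p,d=eyes.get_image(n)
    cv2.imwrite(f'pics/{f}.png',p[...,::-1]); np.savez(f'pics/{f}.npz',p=p,d=d,**{k:np.array(c[k],float) for k in('fx','fy','cx','cy','rvec','tvec')})
def cloud(f):
    z=np.load(f'pics/{f}.npz'); d=z['d']; v,u=np.indices(d.shape)
    P=np.stack([(u-z['cx'])/z['fx']*d,(v-z['cy'])/z['fy']*d,d],-1)
    R=cv2.Rodrigues(z['rvec'])[0]
    return z['p'],(P-z['tvec'].ravel())@R, d
E
python3 - <<'E'
from h import *
for n in('scene','side','wrist'): grab(n,n+'0')
a=cv2.imread('pics/scene0.png');b=cv2.imread('pics/side0.png')
print(telemetry.observe())
E
```

```text
{'t': 0.15, 'joint_positions': array([-1.50485340e-01,  2.07267836e-01,  1.54262397e+00, -5.39680298e-07,
        1.39350901e+00, -1.50469279e-01]), 'qd': array([-0.00045659, -0.0008108 , -0.0047735 , -0.00045284,  0.00072147,
       -0.00030959]), 'effort': array([ 5.23460058e-04, -3.83512866e+01, -2.92037880e+01, -1.78299792e-04,
        6.64118095e-03, -5.65601522e-05]), 'tcp_pos': array([5.74412432e-01, 8.60385507e-05, 2.30368632e-01]), 'tcp_rot': array([ 9.99999591e-01, -7.98283777e-06, -8.93905668e-04, -1.35268472e-04]), 'wrist_force': array([-1.02675777, -0.12221092,  0.2313539 ]), 'moment': array([-0.00448907, -0.02438469, -0.03856856]), 'grip_width': 0.0853540058430093}
```

View pics/scene0.png

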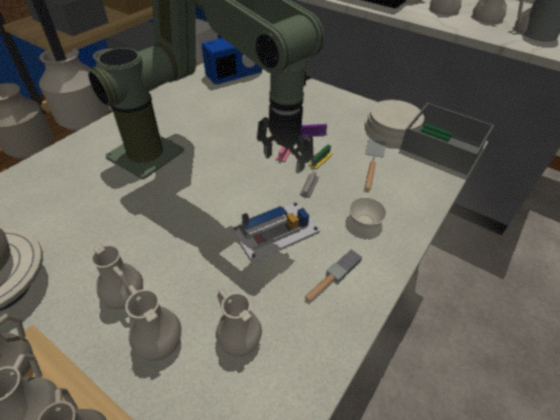

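View pics/side0.png

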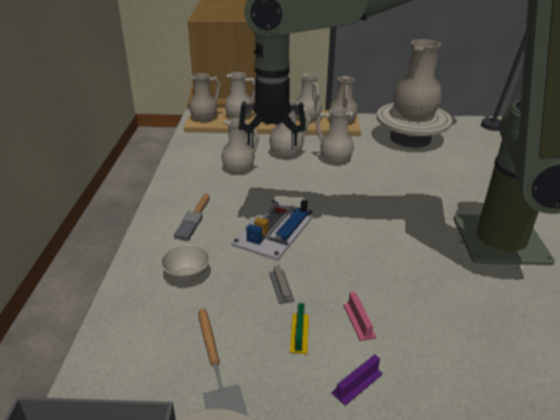

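The scene view shows the green stick at about (320,155) and the holder at (275,230). The blue rail is on the robot side and the brass follower is at about (293,220). In the side view the stick is at (300,328), the holder at (275,230), the worn stick at (282,283), and the follower end at (258,228). Next I measure by colour.

```bash
cat >> h.py <<'E'
def masks(p):
    h=cv2.cvtColor(p,cv2.COLOR_RGB2HSV).astype(int); H,S,V=h[...,0],h[...,1],h[...,2]
    return dict(green=(H>50)&(H<90)&(S>110),yellow=(H>22)&(H<34)&(S>150),blue=(H>100)&(H<122)&(S>110),brass=(H>12)&(H<22)&(S>140),red=((H<6)|(H>174))&(S>130),black=(V<35))
E
python3 - <<'E'
from h import *
for f in('scene0','side0','wrist0'):
    p,W,d=cloud(f)
    for k,m in masks(p).items():
        m=m&(d>0)&(W[...,0]>.3)&(W[...,0]<.85)&(abs(W[...,1])<.45)&(W[...,2]>-.01)&(W[...,2]<.09)
        n,l,s,c=cv2.connectedComponentsWithStats(m.astype('uint8'))
        for i in range(1,n):
            if s[i,4]<25: continue
            q=W[l==i]; r=cv2.minAreaRect(q[:,:2].astype('float32')*1000)
            print(f,k,s[i,4],c[i].round(),np.median(q,0).round(3),'z',np.percentile(q[:,2],[5,95]).round(3),[np.round(x) for x in r])
E
```

```text
scene0 green 37 [322. 152.] [0.507 0.332 0.037] z [0.033 0.039] [array([507., 331.]), array([81.,  7.]), np.float64(87.0)]
scene0 yellow 52 [323. 160.] [0.515 0.33  0.006] z [0.003 0.009] [array([516., 330.]), array([99., 11.]), np.float64(87.0)]
scene0 blue 269 [266. 216.] [ 0.528 -0.011  0.029] z [0.027 0.032] [array([528., -14.]), array([116.,  32.]), np.float64(67.0)]
scene0 blue 98 [303. 217.] [0.623 0.037 0.051] z [0.022 0.056] [array([617.,  42.]), array([18., 34.]), np.float64(61.0)]
scene0 brass 115 [292. 221.] [0.607 0.007 0.048] z [0.027 0.053] [array([604.,  15.]), array([30., 29.]), np.float64(66.0)]
side0 green 239 [299. 327.] [0.505 0.353 0.039] z [0.019 0.042] [array([504., 335.]), array([98., 10.]), np.float64(87.0)]
side0 yellow 396 [299. 335.] [0.499 0.344 0.01 ] z [0.006 0.039] [array([504., 335.]), array([97., 32.]), np.float64(87.0)]
side0 blue 378 [292. 223.] [ 0.523 -0.005  0.033] z [0.023 0.036] [array([519., -17.]), array([140.,  33.]), np.float64(68.0)]
side0 blue 211 [254. 234.] [0.612 0.056 0.043] z [0.022 0.057] [array([613.,  52.]), array([19., 33.]), n
[... 315 characters left out ...]
[0.038 0.064] [array([492., -60.]), array([13., 12.]), np.float64(42.0)]
wrist0 blue 605 [322. 142.] [0.616 0.049 0.055] z [0.053 0.056] [array([617.,  48.]), array([19., 35.]), np.float64(65.0)]
wrist0 blue 2508 [244. 190.] [ 0.53  -0.007  0.032] z [0.031 0.033] [array([526., -15.]), array([129.,  30.]), np.float64(66.0)]
wrist0 brass 558 [307. 172.] [0.601 0.017 0.054] z [0.048 0.055] [array([602.,  16.]), array([20., 31.]), np.float64(65.0)]
wrist0 red 201 [269. 244.] [ 0.557 -0.082  0.023] z [0.02  0.024] [array([557., -82.]), array([ 9., 34.]), np.float64(65.0)]
wrist0 black 277 [216. 239.] [ 0.499 -0.059  0.062] z [0.039 0.064] [array([492., -74.]), array([41., 15.]), np.float64(64.0)]
```

View pics/wrist0.png

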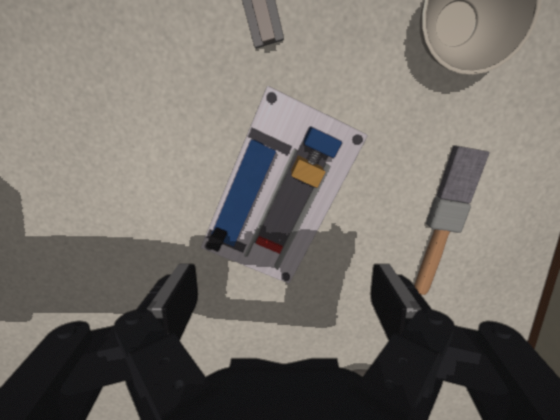

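The wrist view is clear. The holder's red stop is at (269,244), the brass follower at (307,172), the rail at (244,190) and the handle at (216,239). The channel axis is at about 65° in the world, and the red stop to follower spacing is consistent. I'll go for the stick with a closer look.

>>> {"method": "step_arm", "body": {
  "rows": [0,0,0,-0.01,0.03,0,0,0,0,0,-0.02,0.06,0,0,0,0,0,-0.03,0.1,-0.01,0,0,0,0,-0.04,0.13,-0.01,0.2,0,0,0,-0.05,0.17,-0.02,0.4,0,0,0,-0.06,0.2,-0.02,0.45,0,0,0,-0.065,0.23,-0.03,0.45,0,0,0,-0.07,0.25,-0.03,0.45,0,0,0,-0.07,0.25,-0.03,0.45,0,0,0,-0.07,0.25,-0.03,0.45],
  "newtons": 50
}}

```text
t: 0.98
tcp_pos: [0.5043, 0.2508, 0.2007]
tcp_rot: [1.0, 0.001, -0.0, 0.0]
wrist_force: [-0.1, -0.9, 0.1]
grip_width: 0.0471
```

```bash
python3 - <<'E'
from h import *
s=telemetry.observe();print(s['tcp_pos'],s['grip_width'],s['tcp_rot'])
grab('wrist','wrist1')
p,W,d=cloud('wrist1')
for k,m in masks(p).items():
    if k not in('green','yellow'):continue
    m=m&(W[...,2]<.09)
    q=W[m]; print(k,m.sum(),np.percentile(q[:,2],[5,50,95]).round(3))
    if k=='green': q=q[q[:,2]>.033]
    r=cv2.minAreaRect(q[:,:2].astype('float32')*1000); print(r, q.mean(0))
m=masks(p)['green']|masks(p)['yellow'];q=W[m&(W[...,2]<.02)];print(cv2.minAreaRect(q[:,:2].astype('float32')*1000))
E
```

```text
[0.50430838 0.25078604 0.20074057] 0.04705253337598451 [ 9.99998967e-01  1.31595573e-03 -4.25360877e-04  3.92134869e-04]
green 1249 [0.038 0.039 0.04 ]
((507.6512451171875, 333.253173828125), (97.35466766357422, 11.537562370300293), 87.18313598632812) [0.50776849 0.33572642 0.03884964]
yellow 1455 [0.008 0.009 0.01 ]
((507.4217224121094, 333.2336120605469), (98.04534149169922, 31.80013084411621), 87.26345825195312) [0.50739654 0.33557091 0.00919011]
((507.4217224121094, 333.2336120605469), (98.04534149169922, 31.80013084411621), 87.26345825195312)
```

View pics/wrist1.png

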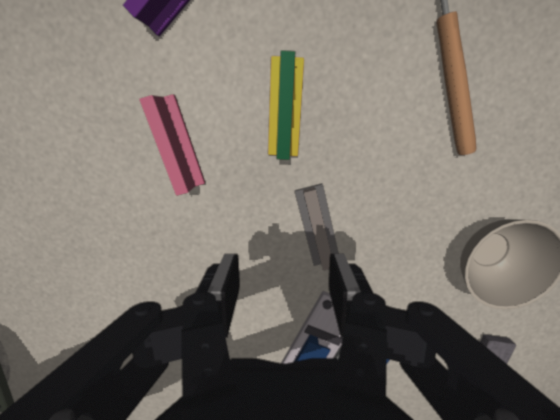

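The wrist close-up shows the stick at (285,105): centre (0.5075, 0.333), angle 87.2°, top at 39 mm and foot at 9 mm, all as given. Now I grasp it.

>>> {"method": "step_arm", "body": {
  "rows": [0,0,-0.049,0.0025,0.03,-0.01,0.45,0,0,-0.049,0.0025,0.06,-0.03,0.45,0,0,-0.049,0.0025,0.083,-0.06,0.45,0,0,-0.049,0.0025,0.083,-0.09,0.45,0,0,-0.049,0.0025,0.083,-0.12,0.45,0,0,-0.049,0.0025,0.083,-0.145,0.45,0,0,-0.049,0.0025,0.083,-0.165,0.45,0,0,-0.049,0.0025,0.083,-0.18,0.45,0,0,-0.049,0.0025,0.083,-0.187,0.45,0,0,-0.049,0.0025,0.083,-0.187,0.45]
}}

```text
t: 1.87
tcp_pos: [0.5067, 0.331, 0.0123]
tcp_rot: [1.0, -0.025, -0.002, 0.001]
wrist_force: [-0.0, 0.0, -0.4]
grip_width: 0.0467
```

>>> {"method": "step_arm", "body": {
  "rows": [0,0,0,0,0,0,0.7,0,0,0,0,0,0,0.9,0,0,0,0,0,0,0.95,0,0,0,0,0,0,0.95,0,0,0,0,0,0,0.95,0,0,0,0,0,0,0.95,0,0,0,0,0,0,0.95,0,0,0,0,0,0,0.95,0,0,0,0,0,0,0.95,0,0,0,0,0,0,0.95],
  "newtons": 60
}}

```text
t: 2.7
tcp_pos: [0.5091, 0.3335, 0.0162]
tcp_rot: [1.0, -0.024, 0.002, -0.001]
wrist_force: [0.7, -0.3, 5.8]
grip_width: 0.0125
```

Gripped at 12.5 mm. Now I lift and carry the stick over the holder, backed off from the follower.

>>> {"method": "step_arm", "body": {
  "rows": [0,0,0,0,0,0.01,0.95,0,0,0,0,0,0.03,0.95,0,0,0,0,0,0.06,0.95,0,0,-0.05,0.01,-0.03,0.09,0.95,0,0,-0.1,0.015,-0.06,0.1,0.95,0,0,-0.15,0.02,-0.1,0.1,0.95,0,0,-0.2,0.03,-0.14,0.1,0.95,0,0,-0.25,0.035,-0.18,0.1,0.95,0,0,-0.3,0.04,-0.22,0.1,0.95,0,0,-0.34,0.05,-0.26,0.1,0.95]
}}

```text
t: 3.53
tcp_pos: [0.556, 0.0716, 0.1143]
tcp_rot: [0.981, -0.194, -0.001, 0.0]
wrist_force: [-0.2, 0.6, -0.9]
grip_width: 0.0128
```

>>> {"method": "step_arm", "body": {
  "rows": [0,0,-0.02,0.005,-0.03,0,0.95,0,0,-0.03,0.01,-0.06,0,0.95,0,0,-0.04,0.013,-0.08,0,0.95,0,0,-0.042,0.0155,-0.1,-0.01,0.95,0,0,-0.042,0.0175,-0.11,-0.02,0.95,0,0,-0.042,0.0175,-0.116,-0.03,0.95,0,0,-0.042,0.0175,-0.116,-0.03,0.95,0,0,-0.042,0.0175,-0.116,-0.03,0.95,0,0,-0.042,0.0175,-0.116,-0.03,0.95,0,0,-0.042,0.0175,-0.116,-0.03,0.95]
}}

```text
t: 4.37
tcp_pos: [0.5752, -0.0418, 0.0847]
tcp_rot: [0.977, -0.213, 0.0, -0.0]
wrist_force: [0.2, 0.3, -2.0]
grip_width: 0.0129
```

```bash
python3 - <<'E'
from h import *
s=telemetry.observe();print(s['t'],s['tcp_pos'],s['grip_width'],s['tcp_rot'],s['wrist_force'])
grab('wrist','wrist2')
p,W,d=cloud('wrist2')
for k,m in masks(p).items():
        m=m&(d>0)&(W[...,2]>-.01)&(W[...,2]<.15)
        n,l,s,c=cv2.connectedComponentsWithStats(m.astype('uint8'))
        for i in range(1,n):
            if s[i,4]<60: continue
            q=W[l==i]; r=cv2.minAreaRect(q[:,:2].astype('float32')*1000)
            print(k,s[i,4],c[i].round(),np.median(q,0).round(4),'z',np.percentile(q[:,2],[5,95]).round(3),[np.round(x,1) for x in r])
E
```

```text
4.3667 [ 0.57520706 -0.04180604  0.0846622 ] 0.012899178193530512 [ 9.77041813e-01 -2.13047471e-01  2.24146844e-04 -1.47057546e-04] [ 0.16005177  0.33255135 -1.95175892]
green 5328 [284. 264.] [ 0.5832 -0.0297  0.1071] z [0.106 0.108] [array([579.5, -38.6]), array([93.9, 14.1]), np.float64(65.5)]
yellow 2363 [282. 208.] [ 0.5883 -0.0141  0.0771] z [0.076 0.078] [array([587.9, -19.1]), array([50.9, 33.1]), np.float64(65.3)]
blue 2624 [282.  73.] [0.6177 0.0476 0.0548] z [0.053 0.056] [array([617.7,  47.9]), array([19.4, 34.4]), np.float64(65.3)]
blue 7310 [201. 210.] [ 0.5315 -0.0039  0.0318] z [0.031 0.033] [array([535.1, -18.9]), array([128.9,  49.8]), np.float64(65.8)]
brass 1905 [282. 140.] [0.6028 0.0159 0.0538] z [0.053 0.055] [array([602.8,  15.5]), array([19.9, 31. ]), np.float64(65.8)]
black 5155 [209. 324.] [ 0.5536 -0.026   0.1404] z [0.101 0.149] [array([538.9, -44.4]), array([82.1, 46. ]), np.float64(43.0)]
black 5556 [359. 325.] [ 0.6044 -0.0461  0.1409] z [0.114 0.149] [array([602. , -50.9]), array([26.9, 40.6]), np.float64(61.6)]
```

View pics/wrist2.png

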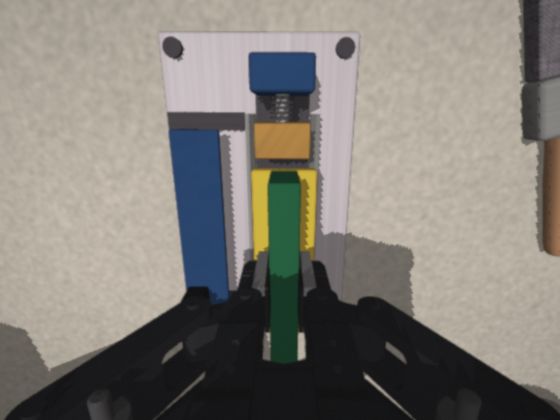

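The wrist view shows the stick with its front edge at row 170, aligned with the channel, and the brass face at row 158. The gap is about 2 mm and the stick sits about 0.9 mm to the −y side. I'll correct sideways, back off 5 mm, and descend to just above the red stop.

>>> {"method": "step_arm", "body": {
  "rows": [0,0,0,-0.0015,-0.002,0,0.95,0,0,0,-0.0029,-0.0041,0,0.95,0,0,0,-0.0029,-0.0041,-0.008,0.95,0,0,0,-0.0029,-0.0041,-0.018,0.95,0,0,0,-0.0029,-0.0041,-0.026,0.95,0,0,0,-0.0029,-0.0041,-0.033,0.95,0,0,0,-0.0029,-0.0041,-0.039,0.95,0,0,0,-0.0029,-0.0041,-0.0435,0.95,0,0,0,-0.0029,-0.0041,-0.0435,0.95,0,0,0,-0.0029,-0.0041,-0.0435,0.95]
}}

```text
t: 5.25
tcp_pos: [0.5719, -0.0471, 0.0403]
tcp_rot: [0.977, -0.214, -0.0, -0.0]
wrist_force: [0.0, 1.1, -1.7]
grip_width: 0.0129
```

```bash
cat > m.py <<'E'
from h import *
import sys
f=sys.argv[1]
s=telemetry.observe();print(s['t'],s['tcp_pos'].round(4),s['wrist_force'].round(2))
grab('wrist',f)
p,W,d=cloud(f); u=np.array([.416,.909]);n=np.array([-.909,.416]);M=masks(p)
for k in('green','yellow','brass','blue'):
        m=M[k]&(d>0)&(W[...,2]>-.01)&(W[...,2]<.15)
        c,l,s,_=cv2.connectedComponentsWithStats(m.astype('uint8'))
        for i in range(1,c):
            if s[i,4]<200: continue
            q=W[l==i]; zt=np.percentile(q[:,2],90); q=q[abs(q[:,2]-zt)<.004]
            a=q[:,:2]@u*1000; b=q[:,:2]@n*1000
            print(k,s[i,:4],'z',q[:,2].mean().round(4),'u',np.percentile(a,[1,99]).round(1),'n',np.percentile(b,[2,50,98]).round(1), 'ang',cv2.minAreaRect(q[:,:2].astype('float32')*1000)[2])
E
python3 m.py wrist3
```

```text
5.25 [ 0.5719 -0.0471  0.0403] [ 0.01  1.14 -1.7 ]
green [269 173  31 190] z 0.0628 u [155.3 246.2] n [-547.9 -541.7 -535.5] ang 65.3343505859375
yellow [252 169  64  89] z 0.0327 u [201.2 246.2] n [-557.7 -533.1 -525.3] ang 65.2064208984375
brass [246 111  75  48] z 0.0538 u [255.3 274.2] n [-556.3 -541.4 -526.5] ang 65.34709930419922
blue [238  12  91  66] z 0.0548 u [290.9 309.8] n [-558.  -541.5 -525.1] ang 65.10356140136719
blue [137 122  78 191] z 0.0318 u [167.9 269.2] n [-499.9 -484.9 -470.1] ang 65.46646118164062
```

View pics/wrist3.png

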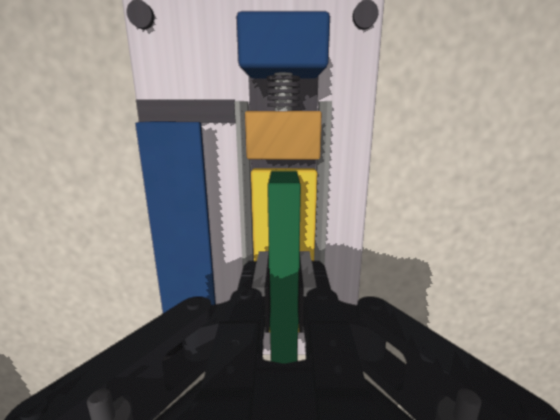

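The stick is centred (−541.6 vs −541.4), the gap is about 8.5 mm and the underside is at 24.8 mm, which is 2.8 mm above the stop's top. I push 12 mm first.

>>> {"method": "step_arm", "body": {
  "rows": [0,0,0,0.001,0.0022,0,0.95,0,0,0,0.002,0.0044,0,0.95,0,0,0,0.0029,0.0064,0,0.95,0,0,0,0.0035,0.0076,0,0.95,0,0,0,0.004,0.0087,0,0.95,0,0,0,0.0045,0.0098,0,0.95,0,0,0,0.005,0.0109,0,0.95,0,0,0,0.005,0.0109,0,0.95,0,0,0,0.005,0.0109,0,0.95,0,0,0,0.005,0.0109,0,0.95]
}}

```text
t: 6.13
tcp_pos: [0.5768, -0.0372, 0.0409]
tcp_rot: [0.977, -0.214, -0.0, 0.001]
wrist_force: [-2.5, -5.4, 0.8]
grip_width: 0.0125
```

```bash
python3 m.py wrist4
```

```text
6.1333 [ 0.5768 -0.0372  0.0409] [-2.46 -5.4   0.82]
green [269 180  31 183] z 0.0634 u [166.4 257.3] n [-548.2 -542.1 -535.9] ang 65.3139877319336
yellow [252 178  17  83] z 0.0334 u [210.6 252.9] n [-533.1 -529.3 -525.7] ang 64.33955383300781
yellow [300 178  16  75] z 0.0333 u [213.1 252.5] n [-558.2 -554.7 -550.9] ang 66.27433776855469
brass [246 129  73  50] z 0.0538 u [257.8 277.2] n [-556.3 -541.4 -526.5] ang 65.43364715576172
blue [238  45  89  56] z 0.0548 u [291.1 309.9] n [-558.  -541.5 -525. ] ang 64.94591522216797
blue [139 143  75 170] z 0.0318 u [178.1 269.4] n [-499.9 -484.8 -470.2] ang 65.17333984375
```

Contact made: the follower is in about 3 mm and the force is about 6 N, which agree. I push 4.8 mm further.

>>> {"method": "step_arm", "body": {
  "rows": [0,0,0,0.0004,0.0009,0,0.95,0,0,0,0.0008,0.0017,0,0.95,0,0,0,0.0011,0.0024,0,0.95,0,0,0,0.0014,0.0031,0,0.95,0,0,0,0.0017,0.0037,0,0.95,0,0,0,0.002,0.0044,0,0.95,0,0,0,0.002,0.0044,0,0.95,0,0,0,0.002,0.0044,0,0.95,0,0,0,0.002,0.0044,0,0.95,0,0,0,0.002,0.0044,0,0.95]
}}

```text
t: 7.02
tcp_pos: [0.5782, -0.0341, 0.0409]
tcp_rot: [0.977, -0.214, -0.001, 0.002]
wrist_force: [-4.5, -8.5, 0.6]
grip_width: 0.0126
```

```bash
python3 m.py wrist5
```

```text
7.0167 [ 0.5782 -0.0341  0.0409] [-4.47 -8.48  0.62]
green [269 180  31 183] z 0.0634 u [169.9 260.6] n [-548.3 -542.2 -535.9] ang 65.29676055908203
yellow [252 178  17  82] z 0.0333 u [212.9 256. ] n [-533.1 -529.3 -525.6] ang 63.624576568603516
yellow [300 179  16  76] z 0.0333 u [216.4 255.8] n [-558.2 -554.7 -550.9] ang 66.19775390625
brass [246 129  73  51] z 0.0538 u [261.3 280.6] n [-556.3 -541.4 -526.6] ang 65.03067016601562
blue [238  55  88  52] z 0.0548 u [291.  309.8] n [-558.  -541.5 -525.1] ang 65.39042663574219
blue [140 149  74 164] z 0.0318 u [181.1 269.4] n [-500.  -484.8 -470.2] ang 65.28646087646484
```

>>> {"method": "step_arm", "body": {
  "rows": [0,0,0,0.0001,0.0004,0,0.95,0,0,0,0.0001,0.0008,0,0.95,0,0,0,0.0002,0.0012,0,0.95,0,0,0,0.0003,0.0016,0,0.95,0,0,0,0.0003,0.002,0,0.95,0,0,0,0.0003,0.002,0,0.95,0,0,0,0.0003,0.002,0,0.95,0,0,0,0.0003,0.002,0,0.95,0,0,0,0.0003,0.002,0,0.95,0,0,0,0.0003,0.002,0,0.95]
}}

```text
t: 7.9
tcp_pos: [0.5788, -0.0329, 0.041]
tcp_rot: [0.977, -0.214, -0.0, 0.003]
wrist_force: [-3.2, -10.7, 1.5]
grip_width: 0.0125
```

```bash
python3 m.py wrist6|egrep '^[0-9]|green|brass'
```

```text
7.9 [ 0.5788 -0.0329  0.041 ] [ -3.25 -10.73   1.55]
green [269 180  31 184] z 0.0634 u [171.3 262. ] n [-548.2 -542.1 -535.8] ang 64.65765380859375
brass [246 129  73  51] z 0.0538 u [262.5 282. ] n [-556.3 -541.4 -526.6] ang 65.36607360839844
```

The follower is in 7.8 mm by vision, and the force of about 12 N agrees. Now I lower 6 mm.

>>> {"method": "step_arm", "body": {
  "rows": [0,0,0,0,0,-0.001,0.95,0,0,0,0,0,-0.002,0.95,0,0,0,0,0,-0.003,0.95,0,0,0,0,0,-0.004,0.95,0,0,0,0,0,-0.005,0.95,0,0,0,0,0,-0.006,0.95,0,0,0,0,0,-0.006,0.95,0,0,0,0,0,-0.006,0.95,0,0,0,0,0,-0.006,0.95,0,0,0,0,0,-0.006,0.95]
}}

```text
t: 8.78
tcp_pos: [0.5783, -0.0326, 0.0347]
tcp_rot: [0.977, -0.214, -0.001, 0.002]
wrist_force: [-4.7, -10.8, -0.3]
grip_width: 0.013
```

```bash
python3 m.py wrist7|egrep '^[0-9]|green|brass'
```

```text
8.7833 [ 0.5783 -0.0326  0.0347] [ -4.71 -10.76  -0.33]
green [269 183  31 180] z 0.0571 u [171.1 261.7] n [-547.7 -541.6 -535.3] ang 65.34183502197266
brass [245 130  77  53] z 0.0538 u [262.5 282. ] n [-556.3 -541.3 -526.6] ang 65.01702880859375
```

>>> {"method": "step_arm", "body": {
  "rows": [0,0,0,0,0,-0.0005,0.95,0,0,0,0,0,-0.001,0.95,0,0,0,0,0,-0.0015,0.95,0,0,0,0,0,-0.002,0.95,0,0,0,0,0,-0.0025,0.95,0,0,0,0,0,-0.003,0.95,0,0,0,0,0,-0.003,0.95,0,0,0,0,0,-0.003,0.95,0,0,0,0,0,-0.003,0.95,0,0,0,0,0,-0.003,0.95]
}}

```text
t: 9.67
tcp_pos: [0.5783, -0.0326, 0.0323]
tcp_rot: [0.977, -0.214, -0.001, 0.002]
wrist_force: [-5.9, -11.3, 4.8]
grip_width: 0.0125
```

```bash
python3 m.py wrist8|egrep '^[0-9]|green|brass'
```

```text
9.6667 [ 0.5783 -0.0326  0.0323] [ -5.88 -11.26   4.75]
green [269 184  31 180] z 0.0549 u [171.2 261.3] n [-547.7 -541.6 -535.3] ang 65.31531524658203
brass [245 130  78  54] z 0.0538 u [262.7 282.1] n [-556.4 -541.3 -526.6] ang 65.11204528808594
```

The stick is on the floor with 4.8 N. I ease it back toward the stop, then open partly.

>>> {"method": "step_arm", "body": {
  "rows": [0,0,0,-0.0004,-0.0009,0,0.95,0,0,0,-0.0008,-0.0018,0,0.95,0,0,0,-0.0008,-0.0018,0,0.95,0,0,0,-0.0008,-0.0018,0,0.9,0,0,0,-0.0008,-0.0018,0,0.8,0,0,0,-0.0008,-0.0018,0,0.7,0,0,0,-0.0008,-0.0018,0,0.62,0,0,0,-0.0008,-0.0018,0,0.62,0,0,0,-0.0008,-0.0018,0,0.62,0,0,0,-0.0008,-0.0018,0,0.62]
}}

```text
t: 10.55
tcp_pos: [0.5787, -0.0312, 0.0318]
tcp_rot: [0.977, -0.214, 0.0, -0.0]
wrist_force: [0.5, 0.0, -0.6]
grip_width: 0.0328
```

>>> {"method": "step_arm", "body": {
  "rows": [0,0,0,0,0,0.005,0.62,0,0,0,0,0,0.015,0.62,0,0,0,0,0,0.03,0.62,0,0,0,0,0,0.05,0.62,0,0,0,0,0,0.07,0.62,0,0,0,-0.01,-0.02,0.08,0.62,0,0,0,-0.02,-0.04,0.08,0.62,0,0,0,-0.03,-0.06,0.08,0.62,0,0,0,-0.03,-0.06,0.08,0.62,0,0,0,-0.03,-0.06,0.08,0.62]
}}

```text
t: 11.38
tcp_pos: [0.5487, -0.0924, 0.1129]
tcp_rot: [0.977, -0.215, 0.001, -0.0]
wrist_force: [0.5, -0.6, -0.7]
grip_width: 0.0325
```

```bash
python3 m.py wrist9; python3 - <<'E'
from h import *
p,W,d=cloud('wrist9'); u=np.array([.416,.909]);n=np.array([-.909,.416])
q=W[(d>0)&(W[...,2]>.055)&(W[...,2]<.07)&(p.max(-1)<90)]
a=q[:,:2]@u*1000;b=q[:,:2]@n*1000
k=(b>-510)&(b<-440)&(a<190); print(k.sum(),np.percentile(a[k],[2,50,98]),np.percentile(b[k],[2,50,98]))
E
```

```text
11.3833 [ 0.5487 -0.0924  0.1129] [ 0.51 -0.57 -0.67]
green [276  49  22 156] z 0.055 u [163.8 259.3] n [-547.5 -541.3 -535.7] ang 65.07572937011719
yellow [262  56  15 138] z 0.025 u [163.4 259.6] n [-533.3 -529.1 -524.9] ang 65.41405487060547
yellow [297  57  13 137] z 0.025 u [163.2 258.4] n [-557.6 -554.  -550.1] ang 65.32717895507812
brass [260  10  52  47] z 0.0538 u [261.1 280.6] n [-555.9 -541.4 -526.6] ang 65.38277435302734
blue [178  40  57 183] z 0.0318 u [144.2 269. ] n [-499.6 -485.6 -470.1] ang 65.45906829833984
550 [142.52862416 150.91136392 157.29314342] [-486.1893618  -479.79016761 -471.82598182]
```

View pics/wrist9.png

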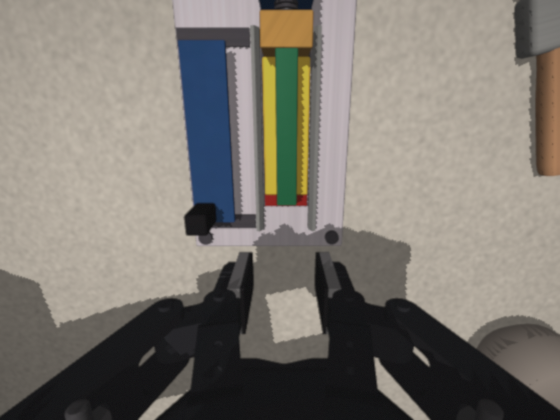

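The stick lies flat, flush with the red stop (row 200), and the follower is in about 6.4 mm. The handle is at (200,218), with the rail about 29–30 mm open. I shut the fingers, go round to the handle's outer side and descend.

>>> {"method": "step_arm", "body": {
  "rows": [0,0,0,-0.02,0.01,0,0.8,0,0,0,-0.045,0.023,0,1,0,0,0,-0.07,0.036,0,1,0,0,0,-0.086,0.045,0,1,0,0,0,-0.086,0.045,-0.01,1,0,0,0,-0.086,0.045,-0.03,1,0,0,0,-0.086,0.045,-0.05,1,0,0,0,-0.086,0.045,-0.065,1,0,0,0,-0.086,0.045,-0.068,1,0,0,0,-0.086,0.045,-0.068,1]
}}

```text
t: 12.27
tcp_pos: [0.4622, -0.046, 0.0426]
tcp_rot: [0.977, -0.213, -0.001, -0.0]
wrist_force: [0.1, 0.6, 0.6]
grip_width: -0.0003
```

```bash
python3 - <<'E'
from h import *
s=telemetry.observe();t=s['tcp_pos'];print(t,s['wrist_force'],s['grip_width'],t[:2]@[.416,.909],t[:2]@[-.909,.416])
grab('wrist','w10')
E
```

```text
[ 0.46222799 -0.04600965  0.04255818] [0.12015702 0.55130904 0.58607334] -0.0002879132370189467 0.15046406654492062 -0.43930525702933665
```

View pics/w10.png

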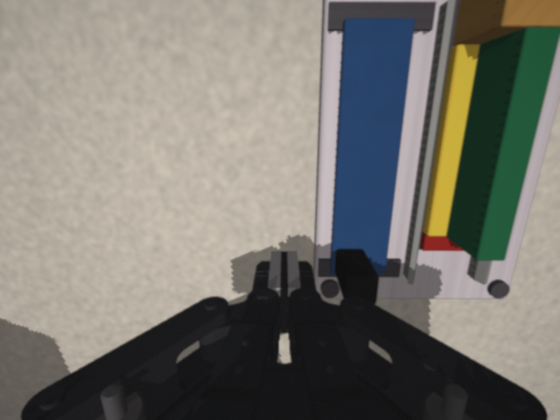

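The shut fingertips are at (285,265), in line with the handle at (355,275). I push along −y of the holder.

>>> {"method": "step_arm", "body": {
  "rows": [0,0,0,0,0,0.004,1,0,0,0,0.0036,-0.0017,0.004,1,0,0,0,0.0073,-0.0033,0.004,1,0,0,0,0.0109,-0.005,0.004,1,0,0,0,0.0145,-0.0067,0.004,1,0,0,0,0.0182,-0.0083,0.004,1,0,0,0,0.0218,-0.01,0.004,1,0,0,0,0.0254,-0.0116,0.004,1,0,0,0,0.0291,-0.0133,0.004,1,0,0,0,0.0327,-0.015,0.004,1]
}}

```text
t: 13.15
tcp_pos: [0.4953, -0.0617, 0.0476]
tcp_rot: [0.977, -0.214, -0.0, -0.0]
wrist_force: [-3.9, 1.5, 3.8]
grip_width: -0.0002
```

```bash
cat > r.py <<'E'
import sys
from h import *
f=sys.argv[1]
s=telemetry.observe();t=s['tcp_pos'];print(t.round(4),s['wrist_force'].round(2),t[:2]@[-.909,.416])
grab('wrist',f); p,W,d=cloud(f); u=np.array([.416,.909]);n=np.array([-.909,.416])
m=masks(p)['blue']&(abs(W[...,2]-.032)<.004); q=W[m][:,:2]; q=q[(q@u>.2)&(q@u<.25)]
print('rail n',np.percentile(q@n*1000,[2,50,98]),'home expect about',-541.4+56.4-29.5)
E
python3 r.py w11
```

```text
[ 0.4953 -0.0617  0.0476] [-3.92  1.49  3.77] -0.475873851641209
rail n [-520.48346431 -505.6339655  -490.80491108] home expect about -514.5
```

>>> {"method": "step_arm", "body": {
  "rows": [0,0,0,0.0018,-0.0008,0,1,0,0,0,0.0036,-0.0017,0,1,0,0,0,0.0055,-0.0025,0,1,0,0,0,0.0068,-0.0031,0,1,0,0,0,0.0077,-0.0035,0,1,0,0,0,0.0082,-0.0038,0,1,0,0,0,0.0087,-0.004,0,1,0,0,0,0.0091,-0.0042,0,1,0,0,0,0.0091,-0.0042,0,1,0,0,0,0.0091,-0.0042,0,1]
}}

```text
t: 14.03
tcp_pos: [0.5031, -0.0653, 0.0475]
tcp_rot: [0.977, -0.214, -0.001, -0.0]
wrist_force: [-5.5, 2.5, 3.4]
grip_width: -0.0001
```

```bash
python3 r.py w12
```

```text
[ 0.5031 -0.0653  0.0475] [-5.51  2.53  3.38] -0.4845190497639181
rail n [-528.73634795 -514.05207424 -499.37110565] home expect about -514.5
```

>>> {"method": "step_arm", "body": {
  "rows": [0,0,0,0.0005,-0.0002,0,1,0,0,0,0.0009,-0.0004,0,1,0,0,0,0.0014,-0.0006,0,1,0,0,0,0.0018,-0.0008,0,1,0,0,0,0.0018,-0.0008,0,1,0,0,0,0.0018,-0.0008,0,1,0,0,0,0.0018,-0.0008,0,1,0,0,0,0.0018,-0.0008,0,1,0,0,0,0.0018,-0.0008,0,1,0,0,0,0.0018,-0.0008,0,1]
}}

```text
t: 14.92
tcp_pos: [0.5033, -0.0654, 0.0475]
tcp_rot: [0.977, -0.214, -0.003, -0.0]
wrist_force: [-10.2, 4.7, 6.5]
grip_width: -0.0001
```

```bash
python3 r.py w13
```

```text
[ 0.5033 -0.0654  0.0475] [-10.16   4.71   6.47] -0.4846685841657769
rail n [-528.7829785  -514.12897838 -499.42602193] home expect about -514.5
```

The force rose to 11 N with no further motion, so the rail is at its end stop. I retreat outward and then up, placed to look back.

>>> {"method": "step_arm", "body": {
  "rows": [0,0,0,-0.004,0.002,0,1,0,0,0,-0.012,0.006,0,1,0,0,0,-0.02,0.009,0.005,1,0,0,0,-0.02,0.009,0.03,1,0,0,0,-0.02,0.009,0.06,1,0,0,0,0,0,0.08,1,0,0,0,0.03,-0.015,0.09,1,0,0,0,0.045,-0.03,0.09,1,0,0,0,0.045,-0.03,0.09,1,0,0,0,0.045,-0.03,0.09,1]
}}

```text
t: 15.8
tcp_pos: [0.5519, -0.0973, 0.1385]
tcp_rot: [0.977, -0.214, 0.001, 0.0]
wrist_force: [0.4, 0.4, -0.1]
grip_width: -0.0
```

```bash
python3 m.py w14
```

```text
15.8 [ 0.5519 -0.0973  0.1385] [ 0.43  0.45 -0.15]
green [269  51  19 140] z 0.055 u [163.6 259. ] n [-547.1 -541.2 -535.5] ang 65.58214569091797
yellow [265  58   5 125] z 0.0251 u [163.8 258.5] n [-532.6 -531.4 -530.2] ang 65.29315948486328
yellow [289  59  12 124] z 0.025 u [163.4 258.6] n [-557.3 -553.3 -549.1] ang 65.55582427978516
brass [256  17  45  42] z 0.0538 u [261.1 280.1] n [-555.7 -541.  -526.5] ang 65.38501739501953
blue [254   0  49  16] z 0.0499 u [290.4 291.3] n [-556.5 -541.1 -526. ] ang 65.4323501586914
blue [222  44  44 165] z 0.0318 u [144.6 268.2] n [-528.4 -514.5 -499.7] ang 65.78201293945312
```

View pics/w14.png

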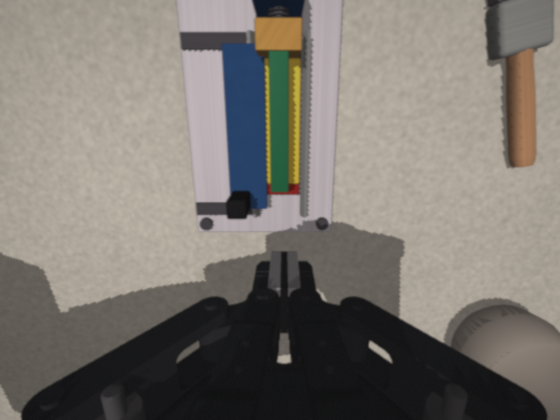

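The rail (245,125) overlaps the yellow foot, and the stick is still flush with the stop. The follower is in 6 mm and the arm is clear, so I hand in.

```bash
python3 -c "
from workcell import ctrl; print(ctrl.hand_in())"
```

```text
the job is handed in; nothing more can be done
None
```

I loaded the green stick into the holder, slid the blue rail home over its foot, backed the arm clear and handed the job in at about 16 s. The hand-in gives no verdict.

**Loading:** I pushed the stick's end against the brass follower to about 7.8 mm. The camera and the force of about 12 N agreed on that. I then lowered the stick onto the channel floor, with about 5 N of upward force, and eased it back onto the red stop before releasing it.

**Rail:** I pushed the handle with the shut fingers until the force rose to 11 N with no further motion, so the rail is at its end stop.

**Last checks:**
- **Stick:** it lies flat, centred within about 0.3 mm and flush with the stop. The camera put its top at 55 mm, about 1 mm above nominal. Camera heights read about that much high throughout.
- **Follower:** it is pushed in about 6 mm.
- **Rail:** it travelled about 29 mm and overlaps the foot.
- **Arm:** it is clear of everything, with wrist force near 0.
- **Other objects:** I touched none of them knowingly, but did not re-measure their positions at the end.

No check failed.

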